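# Hold the exposure shutter open at the mark

### The arm

A 6-joint arm with a two-finger parallel gripper is mounted at the origin on the work surface. World frame = base frame: x ahead of the robot, y to its left, z up, the work surface at z = 0. Lengths are in m, angles in rad, forces in N, time in s.
With the tool pointing down it reaches from about 0.425 to 0.95 m from the base axis. Payload 3.5 kg.
Tool frame: the origin (TCP) lies on the front face of the gripper's body, between the roots of the fingers; the fingertips stand 73 mm ahead of it and the grasp point (between the pads) lies 54 mm ahead of it; z points along the fingers, y is the line along which they close (so a half turn about z gives the same grasp; the last joint's range is limited). The gripper opens to 85 mm and grips with 20 to 120 N. Pads are 22 mm wide; open, the fingers measure 114 mm over their backs; the gripper's body (76 mm by 85 mm) begins 54 mm behind the grasp point. The pads swing forward as they close: fully open they stand 13 mm farther back than shut.
Start: joints at [-1.29, 0.286, 1.577, -0, 1.279, -0.15], TCP at [0.282, -0.613, 0.304] pointing down, gripper open.
Joint ranges: [-2.77, 2.77], [-0.9, 2.22], [0.21, 2.48], [-1.53, 4.67], [0.24, 2.81], [-2.84, 2.84]. Speed limits (rad/s): [2.79, 2.79, 3.14, 3.14, 3.14, 3.14].

### API

Orientations are given as a 3x3 rotation matrix whose columns are the frame's x, y, z axes.
In Python, from cell import robot gives the robot as it stands. The module is installed in compiled form; this text tells all that it offers.
- The arm moves only by the shell command python3 -m handwheel 'ROWS' [OPENING] [FORCE]. ROWS is JSON, a list of rows, each a list of 4 numbers: the shift along the world's x, y, z in cm, then the turn about the world's z in degrees. In form: [[tx, ty, tz, yaw], ...]. A call has 1 to 12 rows; each row shifts and turns the commanded pose from where the row before left it; what a row does not reach is not made up. A row lasts 1/12 s, in which the tool goes at most 41.7 mm and 7.16 degrees, less where a joint would pass 70% of its speed; a pose out of reach is approached as far as the arm can. A call with a gripper value outside its range is refused whole. OPENING is the finger opening in cm, from 0 to 8.54, set as the call begins (- or left out, the last holds). The fingers move at their own pace and stop on an object; FORCE is the grip in N (left out, the last holds). Time passes only in rows, so rows that do not move let the fingers close. It gives the time, the measured TCP pose, the force, the opening and the grip force at its end, in the units of the state.
- robot.sense(): the state, without advancing time (a new reading comes with each control period).
- robot.grab_frame(name): name is "side" or "top"; returns a dict with "image" (480x640x3 uint8, red, green, blue), "fov_y" (degrees; the focal length in pixels is half the picture's height over the tangent of half this angle, whatever the lens; pixels are square), "cx", "cy" (the principal point, pixels), "origin" and "orientation" of the camera in the world. Camera axes: x right, y up, looking along -z (the intrinsics and any distortion apply to the point x, -y, -z); pixel columns grow to the right and rows downward; lengths in m; the calibration is good to about 2 mm. A picture is of the moment at which its call begins. There is no depth.
- robot.hand_in(): hands the job in; it is judged then, once.
The state is a dict: "clock": time; "joints": joint angles; "joint_velocities": joint speeds; "effort": joint torques, N m; "tool_pos": TCP position; "tool_rot": TCP orientation; "wrist_force": force on the tool from outside, world axes, zero at the start; "wrist_torque": the same for the moment, N m; "gripper_width": finger opening in m; "grip_force": force on a finger pad.
Only numpy, scipy, OpenCV 4.12 (cv2) and the standard library are available. Lean on these libraries where they do the work, as an engineer would, in place of code of your own. Each camera call takes 0.05 s, during which the arm holds its last target. There are 200 camera calls.

### The job

Get the microscope's light unit ready and take the exposure: first, with the shutter slide still shut, turn the filter selector to the click marked by the big round stud. Then pull the spring-return shutter slide by its upright handle until the pointer on the handle lines up with the index rider on the scale rail, and keep it there: the shutter springs shut if let go, so finish while still holding the handle at the mark, with the selector still on the big stud. Do not knock the bottle, the lens or the slide box about.

Things in the scene. Friction and masses are not known exactly. Their poses are not given: they have to be found in the camera images.
- unit: Light unit, fixed to the bench: cream box 270 x 240 mm (x, y), flat black top 64 mm above the bench. Origin: centre of its underside. Its x axis points away from its front edge (nearest the robot); the shutter is pulled along -x. On the top: selector on the +y half, shutter lane between guide strips 5 mm high on the -y half, scale rail 2 mm high with ticks every 5 mm along the -y edge.
- dial (a joint): Angle of the selector, rad; grows clockwise seen from above. Four sprung clicks at 0, 0.45, 0.90, 1.35 (stops just beyond the ends); let go between two, it snaps to the nearer. About 0.06 N m turns it past a click. It starts at or before 0.45, nearly always settled on 0 or 0.45; the big stud marks 0.90 or 1.35, so it is always turned clockwise.
- dial_grip (a point): Point on the selector's axis at a good grip height, 94 mm above the bench, 14 mm under the knob's top. The knob: aluminium upright bar 42 mm long, 14 mm thick, 32 mm high (grip across the 14 mm) on a disc 44 mm across, 8 mm high, on a dark base 60 mm across, 6 mm high. A low nose with a black line, out to 35 mm from the axis, is the pointer: it points along this point's -x, which turns with the knob.
- dial_pointer (a point): Imaginary point straight out from the pointer nose, 52 mm from the selector's axis, on the circle on which the click marks lie. When it is over a mark, the selector is on that click.
- big_stud: The mark for the wanted click: round steel stud 16 mm across and 3 mm high on the black top, 52 mm from the selector's axis. Origin: its centre. The other clicks have small round steel dots 6 mm across.
- shutter (a joint): How far the shutter slide is pulled out, m: 0 is shut, up to the stop at 0.110, along the -x axis of the unit. A spring pulls it shut with 4 N at 0 and 9.5 N at the stop.
- handle (a point): Handle of the shutter slide, moving with it: upright steel tab 12 mm thick (along the unit's x), 32 mm wide (y), 40 mm high, free all round. Origin: centre of its foot, 71 mm above the bench; axes parallel to the unit's. A thin fin at its foot reaches 31 mm out of its -y side and ends in the pointer at the edge of the scale rail.
- handle_pointer (a point): Outer tip of the handle's pointer fin, 47 mm to the -y side of the handle's centre; level in x with the handle's centre.
- rider: Index rider on the scale rail: brass saddle 14 mm long (x), about 24 mm wide, 10 mm high, with a small round screw on top and a pointed tip towards the handle. Origin: centre of its foot, level in x with the tip; axes parallel to the unit's. It marks how far to pull: until the handle pointer has the same x in the unit's frame, 45 to 85 mm from shut.
- oil: Bystander, to be left alone: loose small amber bottle, 36 mm across and 75 mm high, standing on the bench beside the unit. Origin: centre of its underside.
- objective: Bystander, to be left alone: loose steel objective lens, 34 mm across and 52 mm high, standing on the bench. Origin: centre of its underside.
- slidebox: Bystander, to be left alone: loose wooden slide box 102 x 87 x 35 mm lying on the bench. Origin: centre of its underside.

How it is judged:
By the outcome, as a careful person would: the job done as asked, in the order asked, and still so for the second after the job is handed in, while the arm keeps its last pose, push and grip.
It also fails if it takes over 54 s, if anything falls off the work surface, if the arm or the gripper's body presses on something with over 40 N, if the wrist force passes 120 N, or if a joint passes its speed limit or range.

## Working session

There is one attempt and no reset: what is moved stays moved. The work goes in short steps, Python scripts to look and compute and a shell command to move; the robot and the scene stay as the last step left them, time stands still between calls to the robot, and variables do not carry over. Pictures are saved under pics/ and viewed, at most 10 in all, crops included, and the job is handed in when it is done.

```bash
mkdir -p pics; cat > h.py <<'E'
import numpy as np, cv2
from cell import robot
def grab(n,fn=None):
    f=robot.grab_frame(n)
    if fn: cv2.imwrite('pics/'+fn,f['image'][:,:,::-1])
    return f
def K(f):
    h=f['image'].shape[0]; F=h/2/np.tan(np.radians(f['fov_y'])/2); return F
def ray(f,u,v):
    F=K(f); d=np.array([(u-f['cx'])/F,-(v-f['cy'])/F,-1.]); return np.array(f['origin']),np.array(f['orientation'])@d
def on(f,u,v,z):
    o,d=ray(f,u,v); return o+d*(z-o[2])/d[2]
def proj(f,p):
    q=np.array(f['orientation']).T@(np.array(p)-np.array(f['origin'])); F=K(f)
    return f['cx']+F*q[0]/-q[2], f['cy']-F*q[1]/-q[2]
E
python3 - <<'E'
from h import *
for n in ('top','side'):
    f=grab(n,n+'0.png'); print({k:v for k,v in f.items() if k!='image'})
print(robot.sense())
E
```

```text
{'fov_y': 56.248203390982724, 'cx': 321.7654389073043, 'cy': 237.0783630634339, 'origin': array([0.49395042, 0.02240899, 1.0020192 ]), 'orientation': array([[ 0.0210092 ,  0.98971113, -0.14152912],
       [-0.99956934,  0.02369418,  0.01731266],
       [ 0.02048795,  0.14110444,  0.98978269]])}
{'fov_y': 51.27745160058531, 'cx': 319.21332534661104, 'cy': 236.74850398846448, 'origin': array([0.31836214, 0.48110284, 0.65239332]), 'orientation': array([[-0.83298338,  0.39190976, -0.39057065],
       [-0.5531641 , -0.6054023 ,  0.572274  ],
       [-0.0121726 ,  0.69274439,  0.72108046]])}
{'clock': 0.1, 'joints': array([-1.28999008e+00,  2.87120208e-01,  1.57803269e+00, -3.04842413e-05,
        1.27861317e+00, -1.49996664e-01]), 'joint_velocities': array([ 7.02882550e-04, -3.17541303e-03, -4.68504676e-03, -5.61860891e-05,
       -1.17788417e-03, -2.43325534e-04]), 'effort': array([ 8.51411405e-04, -4.07298267e+01, -2.93701494e+01, -1.55316202e-04,
        3.42948013e-03,  1.83435547e-07]), 'tool_pos': array([ 0.28178054, -0.61288477,  0.30265544]), 'tool_rot': array([[ 9.08627160e-01,  4.17607815e-01, -6.30367241e-04],
       [ 4.17608186e-01, -9.08624827e-01,  2.08019389e-03],
       [ 2.95937899e-04, -2.15336719e-03, -9.99997638e-01]]), 'wrist_force': array([-0.05639009, -0.02453762, -0.20774861]), 'wrist_torque': array([-0.06621255, -0.01996913,  0.00242506]), 'grip_force': 0.0, 'gripper_width': 0.08533535846962757}
```

View pics/top0.png

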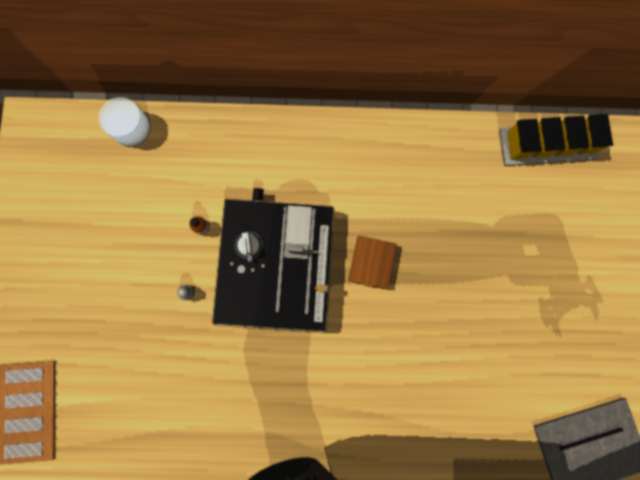

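View pics/side0.png

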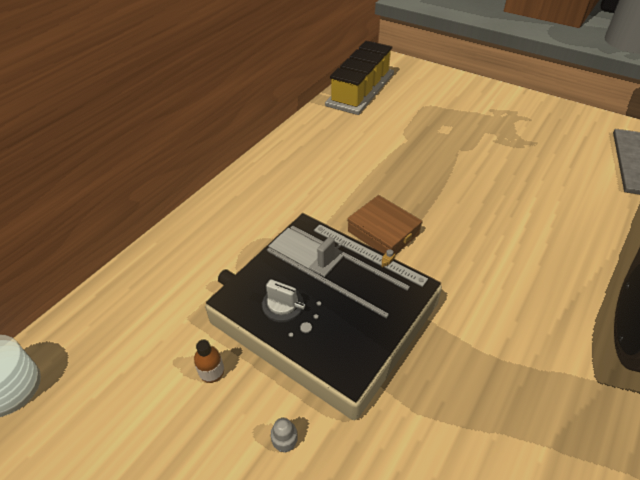

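```bash
python3 - <<'E'
from h import *
a=cv2.imread('pics/top0.png')[195:335,205:345]; b=cv2.imread('pics/side0.png')[205:415,200:450]
a=cv2.resize(a,(560,560),interpolation=cv2.INTER_CUBIC)
cv2.imwrite('pics/c1.png',a); cv2.imwrite('pics/c2.png',cv2.resize(b,(714,600),interpolation=cv2.INTER_CUBIC))
E
```

```text
(no output)
```

View pics/c1.png

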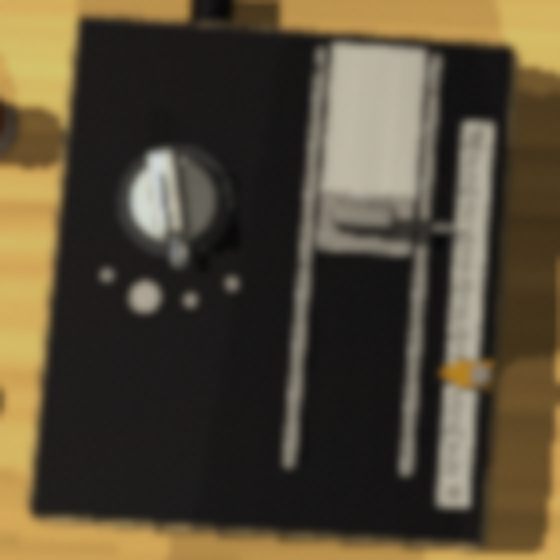

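View pics/c2.png

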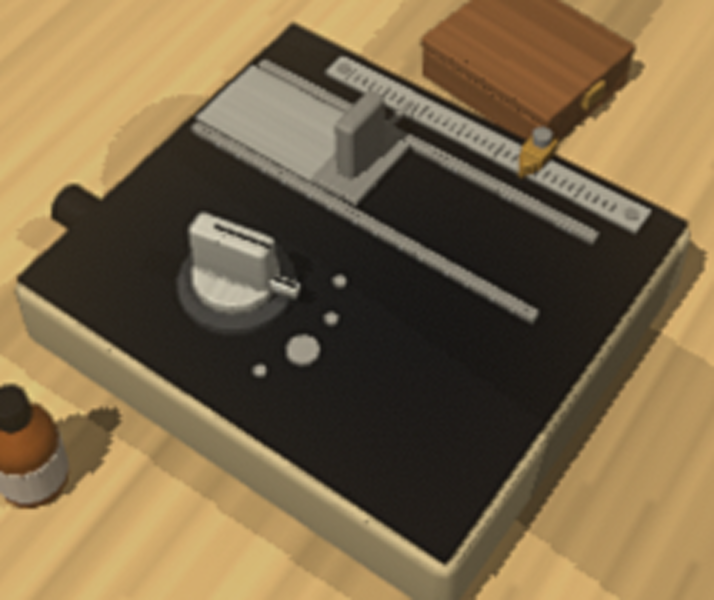

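Top crop: the marks, clockwise from click 0, are at (232,284), (190,300), (145,297: big stud, so 0.90) and (106,275). The nose is at (178,255), near click 0.45. The handle is at (365,215), its pointer tip near (455,228) and the rider tip near (440,373). The side crop shows the same layout.

```bash
cat > m.py <<'E'
from h import *
from scipy.optimize import least_squares
ft=grab('top'); fs=grab('side')
T=lambda x,y:((x+.5)/4-.5+205,(y+.5)/4-.5+195)
S=lambda x,y:((x+.5)/2.857-.5+200,(y+.5)/2.857-.5+205)
mt=np.array([on(ft,*T(*p),.066) for p in [(232,284),(190,300),(145,297),(106,275)]])[:,:2]
ms=np.array([on(fs,*S(*p),.066) for p in [(339,281),(331,318),(303,350),(260,370)]])[:,:2]
print(mt,ms,(mt-ms)*1e3)
ang=np.array([0,.45,.9,1.35])
for m in (mt,ms,(mt+ms)/2):
    # pointer dir at angle q: unit angle a0 - q
    r=least_squares(lambda p:(p[:2]+.052*np.c_[np.cos(p[2]-ang),np.sin(p[2]-ang)]-m).ravel(),[m[0,0]+.05,m[0,1],-2.5]); print('dial',r.x,np.abs(r.fun).max())
    c=r.x
for f,P,n in((ft,T,(178,255)),(fs,S,(290,288))):
    p=on(f,*P(*n),.075)[:2]-c[:2]; print('nose',p,'q',(c[2]-np.arctan2(p[1],p[0])+np.pi)%(2*np.pi)-np.pi)
co=np.array([on(ft,*T(*p),.064) for p in [(80,18),(513,48),(480,545),(35,515)]])[:,:2]
cs=np.array([on(fs,*S(*p),.064) for p in [(18,283),(292,25),(690,230),(445,565)]])[:,:2]
for k in(co,cs[[0,1,2,3]]):
    print('corners',k, 'cen',k.mean(0)); e=k[0]-k[3]; e2=k[1]-k[2]; print([np.degrees(np.arctan2(*v[::-1])) for v in(e,e2)],np.linalg.norm(e),np.linalg.norm(k[0]-k[1]))
print('ptr tip top',on(ft,*T(455,228),.073)[:2],'rider tip',on(ft,*T(440,373),.07)[:2],'screw',on(ft,*T(480,374),.076)[:2])
print('rider side tip',on(fs,*S(522,170),.07)[:2],'screw',on(fs,*S(542,134),.076)[:2], 'ptr',on(fs,*S(402,113),.073)[:2])
print('handle top centre: top',on(ft,*T(365,215),.111)[:2],'side',on(fs,*S(360,112),.111)[:2])
E
python3 m.py
```

```text
[[0.56483658 0.12786949]
 [0.55602931 0.14929895]
 [0.55706313 0.17266098]
 [0.56804029 0.19339592]] [[0.56369713 0.1268696 ]
 [0.55454701 0.14774425]
 [0.55551296 0.1706773 ]
 [0.56635227 0.19128796]] [[1.13945159 0.99988573]
 [1.4823059  1.554696  ]
 [1.55016974 1.98367503]
 [1.68801952 2.10795507]]
dial [ 0.60708322  0.15862539 -2.51439354] 0.0003731648156325429
dial [ 0.6056336   0.15731296 -2.50673695] 0.0003958285411365947
dial [ 0.60635868  0.15796769 -2.51059743] 0.00012516746869800643
nose [-0.02785578 -0.00271904] q 0.5336921019836249
nose [-0.02844812 -0.00886226] q 0.32900014169786607
corners [[ 0.70464514  0.21428658]
 [ 0.69422224 -0.01630696]
 [ 0.4340524  -0.00394039]
 [ 0.44460846  0.22382895]] cen [0.56938206 0.10446704]
[np.float64(-2.10159710794113), np.float64(-2.7213737879681834)] 0.2602117011619869 0.23082897816361525
corners [[ 0.70044086  0.21566372]
 [ 0.69252398 -0.0158181 ]
 [ 0.42949726 -0.00125493]
 [ 0.44227558  0.22648334]] cen [0.56618442 0.10626851]
[np.float64(-2.3998430427734316), np.float64(-3.1690961952875756)] 0.25839190168815546 0.23161716073595462
ptr tip top [0.59606017 0.01256975] rider tip [0.52103129 0.01861275] screw [ 0.5207905  -0.00187366]
rider side tip [0.52038297 0.01484201] screw [ 0.52156664 -0.00891945] ptr [0.5949731  0.01673942]
handle top centre: top [0.59735779 0.05800052] side [0.59546623 0.05842336]
```

```bash
R='x'; python3 -m handwheel '[[1.47,3.5,0,-0.65],[1.47,3.5,0,-0.65],[1.47,3.5,0,-0.65],[1.47,3.5,0,-0.65],[1.47,3.5,0,-0.65],[1.47,3.5,0,-0.65],[1.47,3.5,0,-0.65],[1.47,3.5,0,-0.65],[1.47,3.5,0,-0.65],[1.47,3.5,0,-0.65],[1.47,3.5,0,-0.65]]' 5 && python3 -m handwheel '[[1.47,3.5,0,-0.65],[1.47,3.5,0,-0.65],[1.47,3.5,0,-0.65],[1.47,3.5,0,-0.65],[1.47,3.5,0,-0.65],[1.47,3.5,0,-0.65],[1.47,3.5,0,-0.65],[1.47,3.5,0,-0.65],[1.47,3.5,0,-0.65],[1.47,3.5,0,-0.65],[1.47,3.5,0,-0.65],[0,0,0,0]]'
```

```text
clock: 1.12
tool_pos: [0.4438, -0.2264, 0.3039]
tool_rot: [[0.954, 0.3, 0.0], [0.3, -0.954, -0.0], [0.0, 0.0, -1.0]]
wrist_force: [0.8, 0.1, -1.0]
gripper_width: 0.0497
grip_force: 0.0
clock: 2.12
tool_pos: [0.6063, 0.162, 0.3034]
tool_rot: [[0.983, 0.185, 0.001], [0.185, -0.983, 0.003], [0.001, -0.002, -1.0]]
wrist_force: [-0.6, -0.6, 0.1]
gripper_width: 0.0504
grip_force: 0.0
```

```bash
python3 -m handwheel '[[0,0,-2.8,0],[0,0,-2.8,0],[0,0,-2.8,0],[0,0,-2.8,0],[0,0,0,0],[0,0,0,0],[0,0,0,0]]'; python3 -c "
from h import *
f=grab('side'); g=grab('top')
a=f['image'][150:400,150:450,::-1]; b=g['image'][180:340,190:360,::-1]
cv2.imwrite('pics/p1.png',np.hstack([cv2.resize(a,(480,400),interpolation=2),cv2.resize(b,(320,400),interpolation=2)]))"
```

```text
clock: 2.7
tool_pos: [0.6061, 0.1565, 0.1936]
tool_rot: [[0.984, 0.18, 0.002], [0.18, -0.984, 0.0], [0.002, 0.0, -1.0]]
wrist_force: [0.1, 0.1, -0.6]
gripper_width: 0.0498
grip_force: 0.0
```

View pics/p1.png

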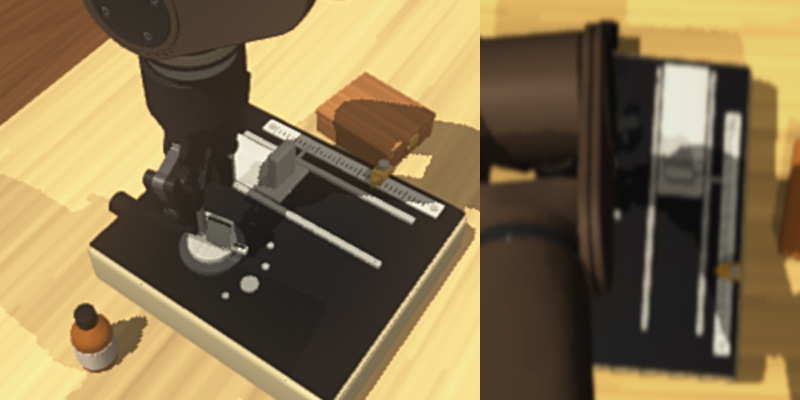

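The side view shows the fingers straddling the knob, about (215,235), square to the bar. I go down and grip.

```bash
python3 -m handwheel '[[0,0.1,-1,0],[0,0,-1,0],[0,0,-1,0],[0,0,-0.9,0],[0,0,0,0],[0,0,0,0]]'; python3 -m handwheel '[[0,0,0,0],[0,0,0,0],[0,0,0,0],[0,0,0,0],[0,0,0,0],[0,0,0,0]]' 0.6 30
```

```text
clock: 3.3
tool_pos: [0.6046, 0.1576, 0.1513]
tool_rot: [[0.984, 0.18, -0.003], [0.18, -0.984, -0.0], [-0.003, -0.0, -1.0]]
wrist_force: [-0.2, -0.4, 0.5]
gripper_width: 0.0499
grip_force: 0.0
clock: 3.8
tool_pos: [0.6079, 0.1577, 0.1583]
tool_rot: [[0.984, 0.18, 0.007], [0.18, -0.984, 0.0], [0.007, 0.001, -1.0]]
wrist_force: [-4.4, -1.7, 11.1]
gripper_width: 0.0135
grip_force: 52.2
```

```bash
python3 -m handwheel '[[0,0,0.2,0],[0,0,0,0],[0,0,0,0],[0,0,0,0]]'
```

```text
clock: 4.13
tool_pos: [0.6078, 0.1578, 0.1606]
tool_rot: [[0.984, 0.18, 0.007], [0.18, -0.984, 0.0], [0.007, 0.001, -1.0]]
wrist_force: [-2.9, -2.8, 16.1]
gripper_width: 0.0136
grip_force: 55.4
```

```bash
python3 -m handwheel '[[0,0,0,0],[0,0,0,0],[0,0,0,0],[0,0,0,0]]';python3 -c "
from h import *
s=robot.sense();print(s['wrist_force'],s['wrist_torque'],s['tool_pos'])
f=grab('side'); cv2.imwrite('pics/p2.png',cv2.resize(f['image'][220:360,200:360,::-1],(640,560),interpolation=2))"
```

```text
clock: 4.47
tool_pos: [0.6078, 0.1578, 0.1606]
tool_rot: [[0.983, 0.181, 0.007], [0.181, -0.984, -0.0], [0.007, 0.001, -1.0]]
wrist_force: [-4.2, -0.0, 13.6]
gripper_width: 0.0134
grip_force: 54.6
[-4.22517475 -0.02365595 13.56858957] [-0.03991148  0.62043164  0.51542573] [0.6077823  0.15775021 0.16055533]
```

View pics/p2.png

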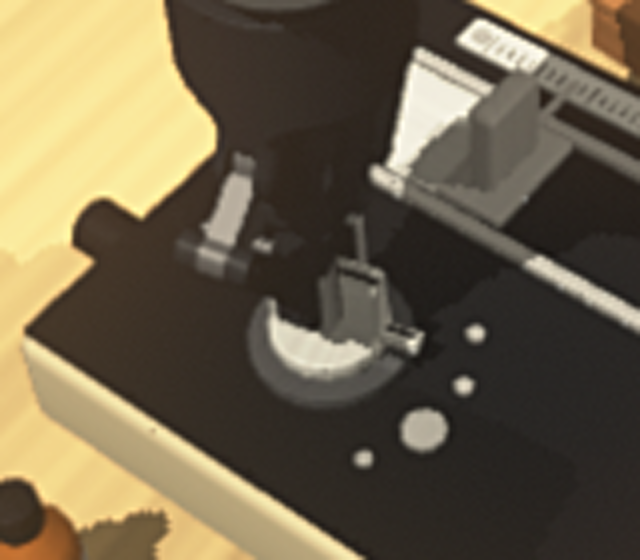

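The side crop shows the bar held between the pads, with the nose at (405,340) still short of the stud at (425,430). Next, the clockwise turn.

```bash
python3 -m handwheel '[[0,0,0,-3],[0,0,0,-3],[0,0,0,-3],[0,0,0,-3],[0,0,0,-3],[0,0,0,-3],[0,0,0,-3],[0,0,0,-3],[0,0,0,-2],[0,0,0,0],[0,0,0,0],[0,0,0,0]]'; python3 -c "
from h import *
s=robot.sense();print(s['wrist_force'],s['wrist_torque'],s['tool_pos'],s['joints'])
f=grab('side'); cv2.imwrite('pics/p3.png',cv2.resize(f['image'][220:360,200:360,::-1],(640,560),interpolation=2))"
```

```text
clock: 5.52
tool_pos: [0.6075, 0.1572, 0.1603]
tool_rot: [[0.963, -0.268, 0.006], [-0.268, -0.963, -0.001], [0.006, -0.0, -1.0]]
wrist_force: [-6.2, -0.7, 16.4]
gripper_width: 0.0132
grip_force: 57.4
[-6.22699335 -0.74690819 16.40759866] [-0.29137166  0.66033031  0.4034418 ] [0.60749801 0.15724986 0.16027946] [ 0.09229571  0.3326372   1.79917743 -0.00207462  1.00431194  1.93590735]
```

```bash
python3 -m handwheel '[[0,0,0,0],[0,0,0,0],[0,0,0,0],[0,0,0,0],[0,0,0.5,0],[0,0,1.5,0],[0,0,2.5,0],[0,0,3,0],[0,0,3,0],[0,0,0,0]]' 5; python3 -c "
from h import *
s=robot.sense();print(s['tool_pos'])
f=grab('side'); cv2.imwrite('pics/p4.png',cv2.resize(f['image'][220:360,200:360,::-1],(640,560),interpolation=2))"
```

```text
clock: 6.4
tool_pos: [0.6082, 0.1582, 0.268]
tool_rot: [[0.963, -0.269, 0.013], [-0.269, -0.963, 0.001], [0.012, -0.005, -1.0]]
wrist_force: [0.3, -0.7, 1.7]
gripper_width: 0.0503
grip_force: 0.0
[0.60819392 0.15817637 0.26803917]
```

View pics/p4.png

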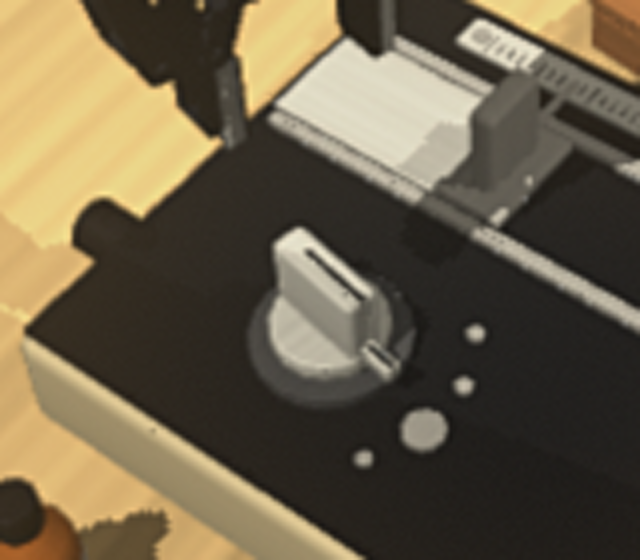

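```bash
python3 - <<'E'
from h import *
f=grab('side')
c=np.array([.60563,.15731]);a0=-2.5067
for n,z in(((405,341),.075),((382,360),.075),((382,360),.078),((395,371),.078),((395,371),.074)):
    p=on(f,200+n[0]/4,220+n[1]/4,z)[:2]-c; print(n,z,p,a0-np.arctan2(p[1],p[0]) )
for q in(.45,.9,1.35):
    for z in(.071,.076): print(q,z,(np.array(proj(f,[*(c+.035*np.array([np.cos(a0-q),np.sin(a0-q)])),z]))-[200,220])*4)
E
```

```text
(405, 341) 0.075 [-0.02757336 -0.00858556] 0.3330363164096437
(382, 360) 0.075 [-0.02549494  0.0025263 ] -5.549524901945743
(382, 360) 0.078 [-0.02685505  0.00419552] -5.493316933881198
(395, 371) 0.078 [-0.0333456   0.00551554] -5.48437132028738
(395, 371) 0.074 [-0.03157732  0.0032991 ] -5.544193316908531
0.45 0.071 [417.76469661 360.49072287]
0.45 0.076 [417.2887342  352.14519383]
0.9 0.071 [390.80953062 390.49946931]
0.9 0.076 [390.18771982 382.20534061]
1.35 0.071 [350.52873759 408.59429424]
1.35 0.076 [349.69182869 400.33445963]
```

```bash
python3 -m handwheel '[[-0.15,-1,0,6.5],[-0.15,-1,0,6.5],[-0.15,-1,0,6.5],[-0.15,-1,0,6.5],[-0.15,-1,0,6.5],[-0.15,-1,0,6.5],[-0.15,-1,0,6.5],[-0.15,-1,0,6.5],[0,-1,0,6.5],[0,-1,0,6.5]]' && python3 -m handwheel '[[0,0,0,6.5],[0,0,0,6.5],[0,0,0,6.5],[0,0,0,6.5],[0,0,0,6.5],[0,0,0,5.5],[0,0,-2.5,0],[0,0,-2.5,0],[0,0,-2,0],[0,0,0,0],[0,0,0,0],[0,0,0,0]]'; python3 -c "
from h import *
s=robot.sense();print(s['tool_pos'],s['joints'],np.degrees(np.arctan2(s['tool_rot'][1,1],s['tool_rot'][0,1])))
f=grab('side'); g=grab('top')
a=f['image'][200:360,200:400,::-1]; b=g['image'][180:340,190:360,::-1]
cv2.imwrite('pics/p5.png',np.hstack([cv2.resize(a,(480,400),interpolation=2),cv2.resize(b,(320,400),interpolation=2)]))"
```

```text
clock: 7.33
tool_pos: [0.5922, 0.0573, 0.2574]
tool_rot: [[0.647, 0.763, -0.004], [0.763, -0.647, 0.0], [-0.003, -0.004, -1.0]]
wrist_force: [-0.4, 0.2, 0.6]
gripper_width: 0.05
grip_force: 0.0
clock: 8.33
tool_pos: [0.5934, 0.0577, 0.1901]
tool_rot: [[0.046, 0.999, -0.0], [0.999, -0.046, 0.0], [0.0, -0.0, -1.0]]
wrist_force: [-0.4, -0.6, 0.4]
gripper_width: 0.0503
grip_force: 0.0
[0.59343353 0.05770605 0.19006433] [-7.31147241e-02  2.33374847e-01  1.86191953e+00  1.28001770e-05
  1.04653811e+00 -2.74762295e-02] -2.6152601947833665
```

View pics/p5.png

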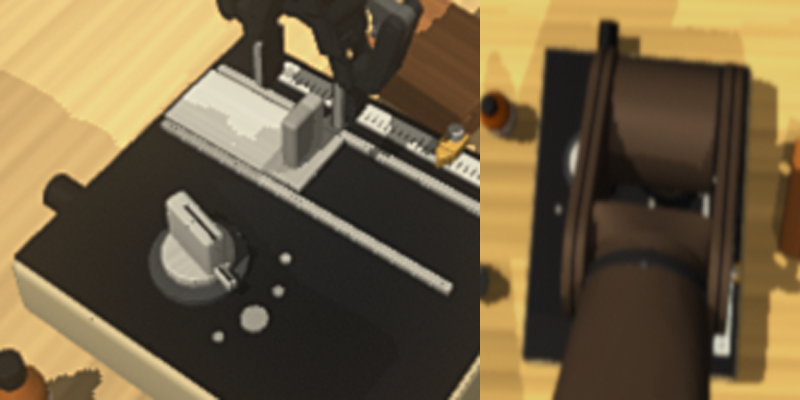

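```bash
python3 -m handwheel '[[0.25,0,-1,0],[0,0,-1,0],[0,0,-1,0],[0,0,-0.8,0],[0,0,0,0],[0,0,0,0]]'; python3 -m handwheel '[[0,0,0,0],[0,0,0,0],[0,0,0,0],[0,0,0,0],[0,0,0,0],[0,0,0,0],[0,0,0,0]]' 0.5 40
```

```text
clock: 8.93
tool_pos: [0.5951, 0.0577, 0.1505]
tool_rot: [[0.046, 0.999, -0.003], [0.999, -0.046, 0.0], [0.0, -0.003, -1.0]]
wrist_force: [0.5, -0.3, 0.5]
gripper_width: 0.0498
grip_force: 0.0
clock: 9.52
tool_pos: [0.5968, 0.0576, 0.1527]
tool_rot: [[0.046, 0.999, 0.003], [0.999, -0.046, -0.0], [0.0, 0.003, -1.0]]
wrist_force: [4.5, 0.2, -0.6]
gripper_width: 0.0115
grip_force: 42.8
```

```bash
python3 -m handwheel '[[-0.7,0.03,0,0],[-0.7,0.03,0,0],[-0.7,0.03,0,0],[-0.7,0.03,0,0],[-0.7,0.03,0,0],[-0.7,0.03,0,0],[-0.7,0.03,0,0],[-0.7,0.03,0,0],[-0.7,0.03,0,0],[-0.7,0.03,0,0],[0,0,0,0],[0,0,0,0]]'; python3 -m handwheel '[[0,0,0,0],[0,0,0,0],[0,0,0,0]]'; python3 -c "
from h import *
f=grab('side','s5.png'); g=grab('top','t5.png')
a=f['image'][210:310,300:460,::-1]
cv2.imwrite('pics/p6.png',cv2.resize(a,(800,500),interpolation=2))"
```

```text
clock: 10.52
tool_pos: [0.5269, 0.0607, 0.1527]
tool_rot: [[0.046, 0.999, 0.005], [0.999, -0.046, 0.0], [0.0, 0.005, -1.0]]
wrist_force: [6.1, 0.2, -1.5]
gripper_width: 0.0112
grip_force: 42.4
clock: 10.77
tool_pos: [0.5272, 0.0607, 0.1527]
tool_rot: [[0.046, 0.999, 0.005], [0.999, -0.046, 0.0], [0.0, 0.005, -1.0]]
wrist_force: [6.8, 0.9, -1.7]
gripper_width: 0.0112
grip_force: 42.4
```

View pics/p6.png

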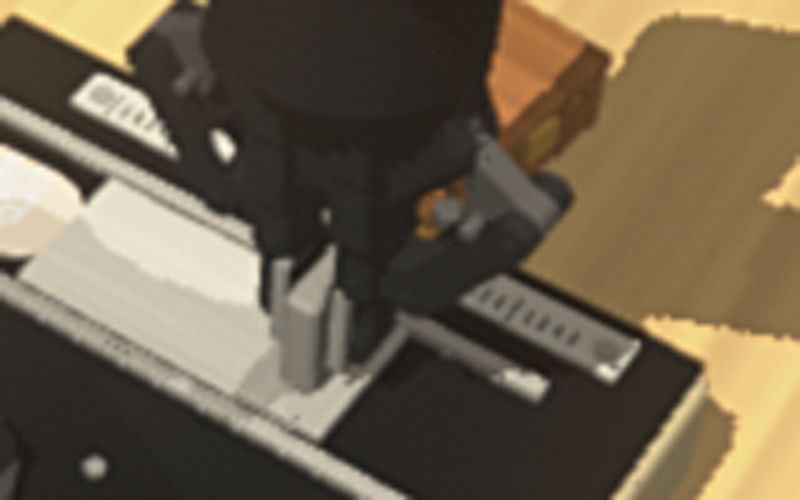

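The side crop shows the tab held square between the pads, foot near (305,385), with the pointer and rider hidden behind the finger. I'll sharpen the needed travel from the first, unobstructed pictures.

```bash
python3 - <<'E'
from h import *
ft=grab('top');fs=grab('side')
t=cv2.imread('pics/top0.png');s=cv2.imread('pics/side0.png')
for n,im,f,(r0,r1,c0,c1) in(('t',t,ft,(280,297,312,332)),('s',s,fs,(248,272,376,402))):
    h=cv2.cvtColor(im,cv2.COLOR_BGR2HSV); m=((h[...,0]>10)&(h[...,0]<28)&(h[...,1]>110)&(h[...,2]>90))
    y,x=np.nonzero(m[r0:r1,c0:c1]); y+=r0;x+=c0; print(n,len(x),x.mean(),y.mean(),x.min(),x.max(),[(c,y[x==c].min(),y[x==c].max()) for c in np.unique(x)])
    for z in(.069,.073,.076): print(z,on(f,x.mean(),y.mean(),z))
g=cv2.cvtColor(t,cv2.COLOR_BGR2GRAY); print('cols 308..320 rows 246..258'); print(g[246:259,308:322])
g=cv2.cvtColor(s,cv2.COLOR_BGR2GRAY); print('side cols 332..346 rows 236..250');print(g[236:251,332:348])
E
```

```text
t 72 322.875 288.81944444444446 315 331 [(np.int64(315), np.int64(287), np.int64(288)), (np.int64(316), np.int64(286), np.int64(289)), (np.int64(317), np.int64(286), np.int64(290)), (np.int64(318), np.int64(286), np.int64(290)), (np.int64(319), np.int64(285), np.int64(291)), (np.int64(320), np.int64(285), np.int64(291)), (np.int64(321), np.int64(285), np.int64(291)), (np.int64(322), np.int64(285), np.int64(291)), (np.int64(323), np.int64(286), np.int64(291)), (np.int64(325), np.int64(285), np.int64(285)), (np.int64(326), np.int64(285), np.int64(286)), (np.int64(327), np.int64(285), np.int64(290)), (np.int64(330), np.int64(289), np.int64(296)), (np.int64(331), np.int64(287), np.int64(296))]
0.069 [0.51948982 0.00152911 0.069     ]
0.073 [0.51938033 0.00161863 0.073     ]
0.076 [0.51929821 0.00168577 0.076     ]
s 209 389.45454545454544 256.2488038277512 376 401 [(np.int64(376), np.int64(248), np.int64(248)), (np.int64(377), np.int64(248), np.int64(249)), (np.int64(378), np.int64(248), np.int64(249)), (np.int64(379), np.int64(248), np.int64(250)), (np.int64(380), np.int64(248), np.int6
[... 2271 characters left out ...]
 146 149 139 141 162 162 164]
 [102  77  77 118 148 159 153 129 148 146 129 115 127 145 134 162]
 [ 80  60  53  61  89 118 143 147 148 134 122 122 137 114 133 161]
 [ 62  57  50  33  40  63  97 124 134 125 124 144 122 110 155 145]
 [ 57  58  52  35  31  43  83 127 126 113 135 140 115 149 151 116]
 [ 58  59  53  35  36  45  70  90  83  68  96 109 114 151 136 131]
 [ 58  58  52  39  46  59  62  59  46  36  47  60  83 123 137 152]
 [ 58  58  61  63  61  63  57  43  31  29  29  33  45  70  96 126]
 [ 58  58  59  65  62  57  41  30  28  29  27  31  32  34  47  71]
 [ 58  58  59  62  62  60  53  34  29  29  28  29  29  30  31  34]
 [ 57  57  59  61  62  63  63  55  46  34  27  25  29  31  33  34]]
```

```bash
python3 - <<'E'
from h import *
f=grab('top');a=np.radians(-2.6);e=np.array([np.cos(a),np.sin(a)])
for zp,zr in((.073,.070),(.075,.074),(.072,.068)):
    p=on(f,315,251.26,zp)[:2];r=on(f,315.5,287.65,zr)[:2];print(p,r,(p-r)@e)
E
```

```text
[0.59666013 0.01960615] [0.52153168 0.01681868] 0.07492465997463799
[0.59643901 0.01961218] [0.52141331 0.01684268] 0.07482283816415117
[0.59677069 0.01960313] [0.52159087 0.01680669] 0.07497557087988145
```

```bash
python3 -m handwheel '[[-0.25,0.01,0,0],[-0.23,0.01,0,0],[0,0,0,0],[0,0,0,0],[0,0,0,0],[0,0,0,0]]'; python3 -c "
from h import *
f=grab('side','s6.png')
a=cv2.imread('pics/side0.png')[240:290,300:350]; b=f['image'][260:310,345:395,::-1]
cv2.imwrite('pics/p7.png',np.hstack([cv2.resize(q,(400,400),interpolation=2) for q in (a,b)]))"
```

```text
clock: 11.52
tool_pos: [0.5225, 0.0609, 0.1527]
tool_rot: [[0.046, 0.999, 0.005], [0.999, -0.046, 0.0], [0.0, 0.005, -1.0]]
wrist_force: [7.1, 0.8, -2.6]
gripper_width: 0.0116
grip_force: 42.4
```

View pics/p7.png

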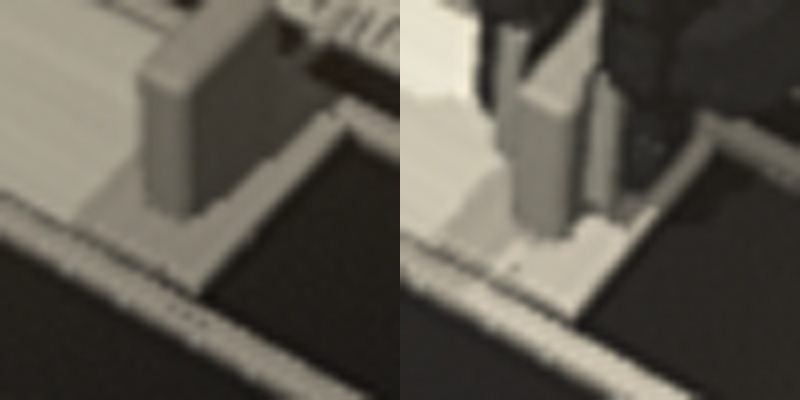

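The last picture pairs before (left) and now (right). Plate corner: (200,293) to (178,318). Far corner: (348,135) to (315,150). Tab foot: (190,215) to (170,235). Tab top corner: (182,92) to (162,110).

```bash
python3 - <<'E'
from h import *
f=grab('side');a=np.radians(-2.6);e=np.array([np.cos(a),np.sin(a)])
for p,q,z in(((200,293),(178,318),.070),((348,135),(315,150),.07),((190,215),(170,235),.071),((182,92),(162,110),.111)):
    P=on(f,300+p[0]/8,240+p[1]/8,z)[:2];Q=on(f,345+q[0]/8,260+q[1]/8,z)[:2];print(P,Q,(P-Q)@e,(P-Q)@[-e[1],e[0]])
# subpixel: plate front edge intensity crossing along columns mid-edge
a0=cv2.imread('pics/side0.png',0).astype(float);b0=cv2.imread('pics/s6.png',0).astype(float)
def edge(im,r,c0,c1):
    row=im[r,c0:c1]; d=-np.diff(row); d[d<0]=0; k=d.argmax(); w=d[max(0,k-2):k+3]; return c0+max(0,k-2)+.5+(w*np.arange(len(w))).sum()/w.sum()
for nm,im,rows,c in(('a',a0,range(264,274),(322,346)),('b',b0,range(285,297),(364,386))):
    pts=np.array([on(f,edge(im,r,*c),r,.070)[:2]@e for r in rows]);print(nm,np.round(pts,4),np.median(pts))
E
```

```text
[0.58064133 0.08327376] [0.50625701 0.0860404 ] 0.07443324487323454 0.0006105006786376694
[0.57813988 0.0345115 ] [0.50415611 0.03844074] 0.07408585211431061 -0.0005690713183099331
[0.59224696 0.06896811] [0.51649428 0.07120218] 0.07577603641069557 0.0012045969098232329
[0.59075005 0.07350647] [0.51776966 0.07624241] 0.07302937332275174 0.0005774807405517497
a [0.5784 0.5784 0.5784 0.5784 0.5784 0.5779 0.5781 0.5783 0.5782 0.5781] 0.5783489197475714
b [0.5033 0.5034 0.5034 0.5035 0.5039 0.5038 0.5036 0.5036 0.5037 0.5038
 0.5038 0.5036] 0.5036277598703827
```

```bash
python3 -c "
from cell import robot
s=robot.sense();print(s['tool_pos'],s['clock']);print(robot.hand_in())"
```

```text
[0.52248114 0.06091084 0.15271531] 11.6167
the job is handed in; nothing more can be done
None
```

I handed the job in at 11.6 s: the selector was turned to the big stud (0.90 click) with the shutter shut, and the arm is holding the handle about 74.7 mm out against a measured 74.9 mm to the rider; the gripper hid the pointer and rider at the end, so the alignment is measured from the slide's travel, not seen, and nothing loose was knocked as far as I could see.

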